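Blow the chips off a carved panel

TASK

Push the carved panel along the ledge into the level blue cradle until it rests against the cradle's end stop, then tip the cradle up by its orange handle to about 45 degrees, where its stiff hinge holds it facing the air gun. Squeeze the gun's yellow trigger fully against the grip, keep it squeezed for a good second and let it spring back, with the cradle still tipped and no air before that; then bring the cradle back down level with the panel still in it against the stop. Leave the mallet, chisel and figure where they are.

Things in the scene. Friction and masses are not known exactly. Their poses are not given: they have to be found in the camera images.
- stand: Fixed wooden stand, 126 mm wide (x), 350 mm long (y). Origin at bench height; +y runs from ledge to cradle, +x away from the robot. Ledge: top at z 45 mm, y -260 to -67 mm, two rails 10 mm high with inner faces at x -53 and +53 mm. The cradle continues it from y -65 to +70 mm, its end stop at the +y end. A white half disc on the far side has a yellow line at 45 degrees.
- panel: Loose carved panel, light wood with a flower relief, 95 mm (x) by 120 mm (y) by 20 mm high, boss in the middle up to 24 mm, 0.2 kg. Origin: centre of its underside. Starts on the ledge between the rails, its y along the stand's y within a few degrees. Too wide to grasp across: push its -y end face towards the stand's +y.
- cradle (a joint): Tilt of the blue cradle, rad: 0 = level (bottom stop), grows as its open (-y, ledge side) end is lifted, up to 1.2. The stiff hinge keeps it at any angle; moving it takes about 10 N at the handle.
- cradle_hinge (a point): On the cradle's hinge axis, which runs along the stand's x, at the stand's (0, 70, 37) mm.
- cradle_seat (a point): Moves with the cradle, axes as the stand's when level: where the panel's origin is when it lies on the cradle's floor against the end stop, 68 mm from the hinge axis. The floor is 1.5 mm lower than the ledge when level, 114 mm wide between side walls 12 mm high; end stop 20 mm high, inner length 127 mm.
- cradle_handle (a point): Grip point on the axis of the orange round handle, a bar 14 mm thick parallel to the hinge axis that sticks out 80 mm from the cradle's robot side (-x) near its open end. The point is 45 mm out from the side wall, 120 mm from the hinge axis and, when level, 43 mm above the bench with nothing beneath it.
- gun: Fixed pistol-type air blow gun clamped lying on its side, in a level plane 100 mm above the bench. Origin at bench height under the grip's inner end. Black round grip, 28 mm thick, along -x for 140 mm to a brass pipe standing at x -150 mm; red head and steel nozzle along y at x +8 mm, nozzle pointing to -y at the cradle. Post under the head only; base plate 14 mm high.
- trigger (a joint): Yellow sprung trigger lever of the gun, 88 mm long, 10 mm thick, 22 mm high, on the -y side of the grip, hinged (vertical axis) beside the head at the gun's (-22, -22) mm. Rad: 0 = released, 0.30 = fully squeezed against the grip. Takes about 8 N at the trigger pad to squeeze fully; springs back by itself.
- trigger_pad (a point): On the trigger's outer (-y) face, 55 mm from its hinge, at mid height; in the gun's frame (-76, -44, 100) mm when released and about y -28 mm when fully squeezed.
- grip_back (a point): On the back (+y) of the grip, across from the trigger pad; in the gun's frame (-77, 14, 100) mm. Trigger and grip together are 58 mm thick here when released, 42 mm when squeezed.
- mallet: Bystander: dark wooden mallet lying on the bench, about 210 mm long, head 85 x 60 x 60 mm. Origin under its middle.
- chisel: Bystander: wood chisel with an orange handle lying on the bench, 195 mm long. Origin under the front end of its handle.
- figure: Bystander: small turned wooden figure standing on the bench, 120 mm high, 68 mm across its foot. Origin in the centre of its underside.
Things that resemble listed ones, but are neither listed nor needed, are in the scene too. Several things have the shape of the panel; the one meant has the colours described above.

How it is judged:
By the outcome, as a careful person would: the job done as asked, in the order asked, and still so for the second after the job is handed in, with the robot touching nothing.
It also fails if it takes over 72 s, if anything falls off the work surface, if the arm or the gripper's body presses on something with over 40 N, if the wrist force passes 120 N, or if a joint passes its speed limit or range.

ROBOT

A 6-joint arm with a two-finger parallel gripper is mounted at the origin on the work surface. World frame = base frame: x ahead of the robot, y to its left, z up, the work surface at z = 0. Lengths are in m, angles in rad, forces in N, time in s.
With the tool pointing down it reaches from about 0.325 to 0.75 m from the base axis. Payload 7.6 kg.
Tool frame: the origin (TCP) lies at the very end of the fingers, on their centre line; the grasp point (between the pads) lies 19 mm behind it; z points along the fingers, y is the direction in which the jaws open and shut (so a half turn about z gives the same grasp; the last joint's range is limited). The gripper opens to 85 mm and grips with 20 to 120 N. Pads are 22 mm wide; open, the fingers measure 114 mm over their backs; the gripper's body (76 mm by 85 mm) begins 54 mm behind the grasp point. The pads swing forward as they close: fully open they stand 13 mm farther back than shut.
Start: joints at [1.278, 0.052, 1.401, -0, 1.689, -0.07], TCP at [0.116, 0.512, 0.231] pointing down, gripper open.
Joint ranges: [-2.9, 2.9], [-0.91, 2.17], [0.12, 2.37], [-1.06, 4.2], [0.26, 2.73], [-2.93, 2.93]. Speed limits (rad/s): [2.57, 2.57, 3.01, 3.14, 3.14, 3.14].

INTERFACE

Orientations are given as a unit quaternion [x, y, z, w].
In Python, from workcell import get_state, grab_frame, sign_off gives the robot as it stands.
- The arm moves only by the tool arm_command, never from a script. Its argument "commands" is a list of rows, each a list of 2 entries, a list of its own where there are three numbers: the shift along the tool's x, y, z in m, then the turn about the tool's z in degrees. A call has 1 to 20 rows; each row shifts and turns the commanded pose from where the row before left it, along the tool's axes as they then stand; what a row does not reach is not made up. A row lasts 1/8 s, in which the tool goes at most 62.5 mm and 10.7 degrees, less where a joint would pass 70% of its speed; a pose out of reach is approached as far as the arm can. A call with a gripper value outside its range is refused whole. "claw" is the closure, from -1 (fully open) to 1 (shut), so that 0 is half open, set as the call begins (left out, the last holds). The fingers move at their own pace and stop on an object; "squeeze" is the grip in N (left out, the last holds). Time passes only in rows, so rows that do not move let the fingers close. It gives the time, the measured TCP pose, the force and the opening at its end, in the units of the state.
- get_state(): the state, without advancing time (a new reading comes with each control period).
- grab_frame(name): name is "scene" or "side" or "wrist"; returns a dict with "frame" (400x640x3 uint8, blue, green, red), "depth" (400x640 float32, m along the optical axis (not along the pixel's ray), 0 where there is no reading), "K" (3x3 intrinsics, pixels), "rvec" (rotation vector, rad) and "tvec" (3), from world to camera coordinates, as OpenCV has them; the wrist camera has in their place "mount" (4x4, takes a point from camera to tool coordinates, whose origin is the TCP and whose axes are the flange's). Camera axes: x right, y down, z forward; pixel columns grow to the right and rows downward; lengths in m; the calibration is good to about 2 mm. A picture is of the moment at which its call begins: read the wrist's pose just before it.
- sign_off(): hands the job in, once; it reports no verdict.
The state is a dict: "t": time; "joints": joint angles; "joint_vel": joint speeds; "tau": joint torques, N m; "tool_pos": TCP position; "tool_rot": TCP orientation; "wrist_force": force on the tool from outside, world axes, zero at the start; "ft_torque": the same for the moment, N m; "width": finger opening in m.
Only numpy, scipy, OpenCV 4.12 (cv2) and the standard library are available. Lean on these libraries where they do the work, as an engineer would, in place of code of your own. Each camera call takes 0.05 s, during which the arm holds its last target. There are 200 camera calls.

## Working session

There is one attempt and no reset: what is moved stays moved. The work goes in short steps, Python scripts to look and compute and a tool call to move; the robot and the scene stay as the last step left them, time stands still between calls to the robot, and variables do not carry over. Pictures are saved under pics/ and viewed, about 8 in all and at most 12, crops included, and the job is handed in when it is done.

Besides the shell and the picture viewer there is one more tool, called after ">>>" by a JSON object that holds its "fn" and its "kwargs", one argument or row to a line. arm_command: Moves the arm, as the interface text tells. Its arguments: {"type":"object","properties":{"commands":{"type":"array"},"claw":{"type":"number"},"squeeze":{"type":"number"}},"required":["commands"]}

```bash
mkdir -p pics; ls; cat > h.py <<'E'
import numpy as np, cv2
from workcell import get_state, grab_frame, sign_off
from scipy.spatial.transform import Rotation as R
def shot(name, fn):
    s=get_state(); f=grab_frame(name)
    cv2.imwrite('pics/'+fn+'.png', f['frame'])
    if 'mount' in f:
        T=np.eye(4);T[:3,:3]=R.from_quat(s['tool_rot']).as_matrix();T[:3,3]=s['tool_pos']; M=T@f['mount']
    else:
        M=np.eye(4);r=cv2.Rodrigues(f['rvec'])[0];M[:3,:3]=r.T;M[:3,3]=-r.T@np.ravel(f['tvec'])
    np.savez('pics/'+fn+'.npz',frame=f['frame'],depth=f['depth'],K=f['K'],M=M)
def load(fn): return np.load('pics/'+fn+'.npz')
def pts(fn):
    d=load(fn);D=d['depth'];K=d['K'];v,u=np.mgrid[:D.shape[0],:D.shape[1]]
    c=np.stack([(u-K[0,2])/K[0,0]*D,(v-K[1,2])/K[1,1]*D,D],-1)
    P=c@d['M'][:3,:3].T+d['M'][:3,3]; P[D==0]=np.nan; return P
def ray(fn,u,v,z):  # intersect pixel ray with plane z
    d=load(fn);K=d['K'];r=d['M'][:3,:3]@np.array([(u-K[0,2])/K[0,0],(v-K[1,2])/K[1,1],1.]);o=d['M'][:3,3]
    return o+r*(z-o[2])/r[2]
def proj(fn,p):
    d=load(fn);c=(np.array(p)-d['M'][:3,3])@d['M'][:3,:3];q=d['K']@c;return q[:2]/q[2]
E
python3 - <<'E'
from h import *
shot('scene','scene0');shot('side','side0')
print(get_state())
for n in('scene0','side0'): print(load(n)['M'].round(3))
E
```

```text
pics
{'t': 0.1, 'joints': array([ 1.27769386e+00,  5.27537460e-02,  1.40161242e+00,  1.64939200e-05,
        1.68859073e+00, -7.03090334e-02]), 'joint_vel': array([ 0.00016104, -0.00153319, -0.002652  ,  0.00041415,  0.00042123,
       -0.00134466]), 'tau': array([ 9.90913177e-04, -3.82585359e+01, -3.60981739e+01, -4.38905727e-05,
        4.83452939e-03,  3.56441456e-05]), 'tool_pos': array([0.11590303, 0.51177722, 0.23057257]), 'tool_rot': array([ 1.11165484e-01,  9.93801675e-01, -6.69408137e-04, -1.31319471e-04]), 'wrist_force': array([-0.32119135,  0.36128878,  0.74728363]), 'ft_torque': array([0.0216008 , 0.01978525, 0.03619452]), 'width': 0.08554730477684414}
[[-0.275  0.822 -0.498  1.415]
 [ 0.962  0.237 -0.138  0.281]
 [ 0.005 -0.517 -0.856  1.523]
 [ 0.     0.     0.     1.   ]]
[[ 0.76  -0.506  0.408 -0.087]
 [-0.65  -0.588  0.481 -0.756]
 [-0.004 -0.631 -0.776  1.347]
 [ 0.     0.     0.     1.   ]]
```

View pics/scene0.png

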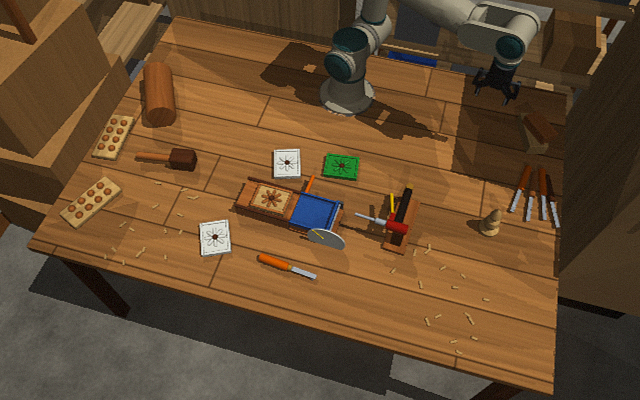

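View pics/side0.png

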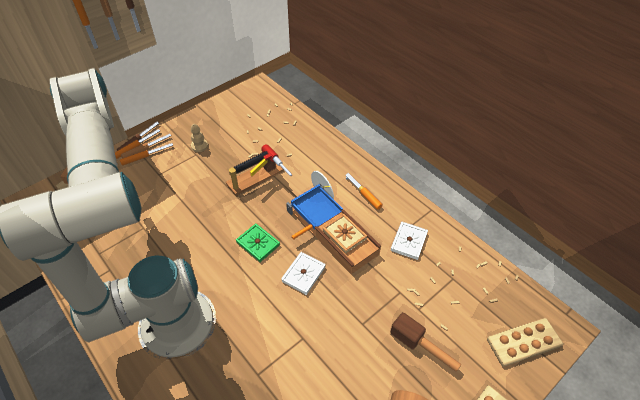

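Panel-shaped things in the scene picture are a light wood one on the ledge (271,197), white ones at (286,163) and (214,237), and a green one at (341,166). The light wood one with the flower, between the rails, fits the description. I'll confirm it in an enlarged crop.

```bash
python3 - <<'E'
from h import *
a=load('scene0')['frame'][150:270,225:425]
b=load('side0')['frame'][135:275,215:395]
a=cv2.resize(a,None,fx=4,fy=4,interpolation=cv2.INTER_CUBIC);cv2.imwrite('pics/c1.png',a)
b=cv2.resize(b,None,fx=4,fy=4,interpolation=cv2.INTER_CUBIC);cv2.imwrite('pics/c2.png',b)
E
```

```text
(no output)
```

View pics/c1.png

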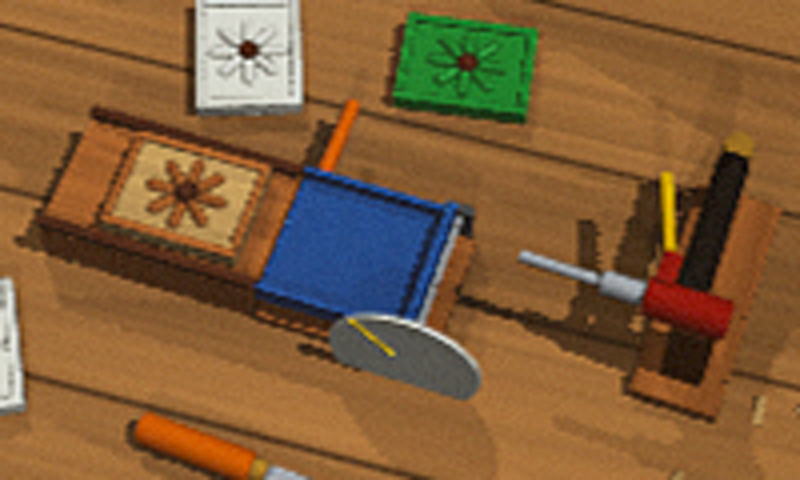

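View pics/c2.png

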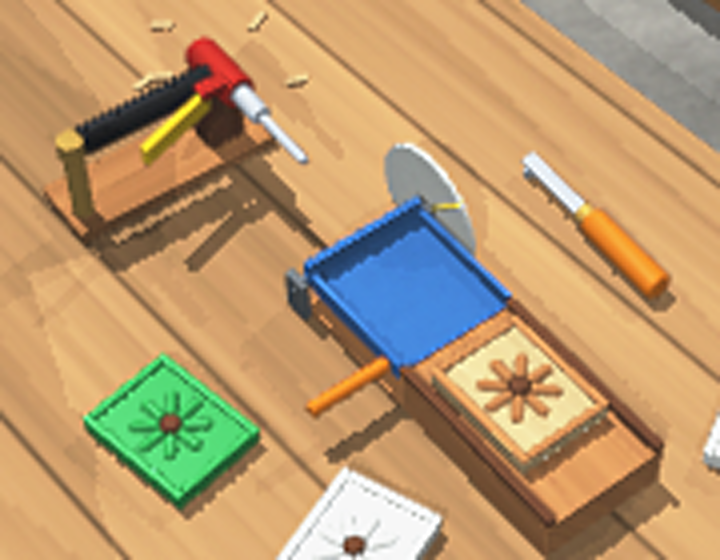

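The crops confirm it: the wood panel with the flower sits on the ledge at crop-1 (187,190). The cradle is the blue box at (360,245), the orange handle tip is at (352,104), the yellow trigger at (668,210), and the black grip runs (745,155)–(700,275). Next I fit the stand and gun poses.

```bash
cat > fit.py <<'E'
from h import *
from scipy.optimize import least_squares
def fit(obs,x0):
    def W(x,p): c,s=np.cos(x[2]),np.sin(x[2]); p=np.array(p)/1e3; return [x[0]+c*p[0]-s*p[1],x[1]+s*p[0]+c*p[1],p[2]]
    f=lambda x:np.concatenate([proj(n,W(x,p))-q for n,q,p in obs])
    r=least_squares(f,x0,loss='soft_l1'); return r.x,f(r.x).reshape(-1,2).round(1)
E
python3 - <<'E'
from fit import *
A=lambda u,v:np.array([225+u/4,150+v/4])-.4; B=lambda u,v:np.array([215+u/4,135+v/4])-.4
S='scene0';T='side0'
obs=[(S,A(95,110),(-58,-260,55)),(S,A(43,215),(58,-260,55)),(S,A(303,172),(-58,-65,55)),(S,A(258,288),(58,-65,55)),(S,A(460,208),(-58,68,62)),(S,A(352,104),(-140,-50,43)),
(T,B(550,520),(-58,-260,55)),(T,B(660,447),(58,-260,55)),(T,B(398,365),(-58,-65,55)),(T,B(508,298),(58,-65,55)),(T,B(308,268),(-58,68,62)),(T,B(418,203),(58,68,62)),(T,B(312,408),(-140,-50,43))]
x,r=fit(obs,[.55,.1,0]);print('stand',x.round(4),np.degrees(x[2]));print(r.tolist())
obs=[(S,A(738,140),(-150,0,118)),(S,A(745,160),(-140,0,114)),(S,A(667,176),(-105,-50,110)),(S,A(735,315),(8,30,100)),(T,B(70,140),(-150,0,118)),(T,B(146,152),(-105,-50,110)),(T,B(203,50),(8,30,114))]
x,r=fit(obs,[.55,.3,0]);print('gun',x.round(4),np.degrees(x[2]));print(r.tolist())
for n in(S,T):
    P=pts(n);f=load(n)['frame'].astype(int);b,g,rr=f[...,0],f[...,1],f[...,2]
    near=(np.hypot(P[...,0]-x[0],P[...,1]-x[1])<.25)
    for nm,m,zl in(('blk',f.max(-1)<45,.09),('yel',(rr>150)&(g>120)&(b<60),.08),('red',(rr>90)&(g<50)&(b<60),.08),('wht',(f.min(-1)>110),.08)):
        q=P[near&m&(P[...,2]>zl)]
        if len(q)>5:
            print(n,nm,len(q),q.mean(0).round(3),q.min(0).round(3),q.max(0).round(3), np.degrees(np.arctan2(*np.linalg.svd(q[:,:2]-q[:,:2].mean(0),full_matrices=False)[2][0][::-1])).round(1))
E
```

```text
stand [ 0.5901  0.0367 -0.0519] -2.9736243706537606
[[-0.3, -0.8], [-0.9, 0.1], [0.7, -0.7], [-0.1, -1.6], [-1.1, 0.1], [0.6, 0.6], [0.3, 0.1], [-0.0, -0.3], [0.7, -0.4], [-0.2, -0.2], [0.0, -1.6], [-1.2, -0.6], [0.0, 0.2]]
gun [ 0.5904  0.3168 -0.0303] -1.734721702562701
[[0.4, -0.1], [-2.2, -2.0], [-0.2, -0.8], [-1.2, 1.6], [0.0, -1.4], [-0.2, -0.7], [-1.3, -2.3]]
scene0 blk 276 [0.52  0.316 0.111] [0.447 0.266 0.094] [0.618 0.334 0.122] -3.8
scene0 yel 43 [0.52  0.279 0.11 ] [0.484 0.267 0.102] [0.553 0.29  0.116] 14.3
scene0 red 217 [0.597 0.308 0.114] [0.556 0.277 0.099] [0.618 0.344 0.124] -112.4
scene0 wht 111 [0.61  0.207 0.104] [0.583 0.081 0.085] [0.678 0.274 0.115] -62.1
side0 blk 122 [0.501 0.308 0.108] [0.45  0.299 0.094] [0.561 0.33  0.118] 175.5
side0 yel 43 [0.517 0.278 0.11 ] [0.482 0.264 0.092] [0.557 0.291 0.116] -163.0
side0 red 53 [0.588 0.307 0.112] [0.561 0.273 0.091] [0.608 0.344 0.122] -96.1
side0 wht 150 [0.62  0.185 0.1  ] [0.578 0.081 0.081] [0.677 0.277 0.118] -60.5
```

```bash
python3 - <<'E'
from h import *
A=lambda u,v:(225+u/4-.4,150+v/4-.4); B=lambda u,v:(215+u/4-.4,135+v/4-.4)
st=np.array([.5901,.0367]);c,s=np.cos(-.0519),np.sin(-.0519);Rm=np.array([[c,-s],[s,c]])
loc=lambda p:((p[:2]-st)@Rm*1e3).round(0)
for p in((105,220),(138,138),(232,250),(268,165)): print('panel S',loc(ray('scene0',*A(*p),.065)))
for p in((530,457),(608,402),(430,372),(512,318)): print('panel T',loc(ray('side0',*B(*p),.065)))
for n,C,ps in(('scene0',A,((195,110),(300,105),(302,0))),('side0',B,((345,470),(440,515)))):
  for p in ps: print('white',ray(n,*C(*p),.02).round(3))
for p in((395,100),(525,118),(410,15),(538,30)): print('green',ray('scene0',*A(*p),.02).round(3))
f=grab_frame('wrist');print(f['mount'].round(3),f['K'].round(0))
W=lambda p:(Rm@np.array(p)/1e3+st).round(4)
print('handle',W((-105,-50)),'prepush',W((0,-230)),'end',W((0,-58)))
E
```

```text
panel S [  49. -203.]
panel S [ -35. -208.]
panel S [ 42. -93.]
panel S [-46. -94.]
panel T [ -37. -209.]
panel T [  48. -206.]
panel T [-49. -93.]
panel T [ 42. -91.]
white [ 0.476 -0.145  0.02 ]
white [ 0.445 -0.057  0.02 ]
white [ 0.333 -0.089  0.02 ]
white [ 0.439 -0.059  0.02 ]
white [ 0.47  -0.143  0.02 ]
green [0.416 0.022 0.02 ]
green [0.403 0.138 0.02 ]
green [0.322 0.01  0.02 ]
green [0.306 0.126 0.02 ]
[[ 0.    -0.948 -0.318  0.082]
 [ 1.    -0.     0.001 -0.   ]
 [-0.001 -0.318  0.948 -0.143]
 [ 0.     0.     0.     1.   ]] [[328.   0. 317.]
 [  0. 328. 195.]
 [  0.   0.   1.]]
handle [ 0.4826 -0.0078] prepush [ 0.5782 -0.193 ] end [ 0.5871 -0.0212]
```

>>> {"fn": "arm_command", "kwargs": {
  "commands": [
    [[0,0,0],10],
    [[0,0,0],10],
    [[0,0,0],10],
    [[0,0,0],10],
    [[0,0,0],10],
    [[0,0,0],10],
    [[0,0,0],10],
    [[0,0,0],10.2]
  ],
  "claw": 0,
  "squeeze": 40
}}

```text
t: 1.15
tool_pos: [0.1159, 0.5119, 0.231]
tool_rot: [0.727, 0.686, -0.0, 0.0]
wrist_force: [0.2, 0.9, 0.1]
width: 0.0427
```

>>> {"fn": "arm_command", "kwargs": {
  "commands": [
    [[-0.043,0.031,0],0],
    [[-0.043,0.031,0],0],
    [[-0.043,0.031,0],0],
    [[-0.043,0.031,0],0],
    [[-0.043,0.031,0],0],
    [[-0.043,0.031,0],0],
    [[-0.043,0.031,0],0],
    [[-0.043,0.031,0],0],
    [[-0.043,0.031,0],0],
    [[-0.043,0.031,0],0],
    [[-0.043,0.031,0],0],
    [[-0.043,0.031,0],0],
    [[-0.043,0.031,0],0],
    [[-0.043,0.031,0],0],
    [[-0.043,0.031,0],0],
    [[-0.04,0.033,0],0],
    [[0,0,0],0],
    [[0,0,0],0]
  ]
}}

```text
t: 3.4
tool_pos: [0.5776, -0.1974, 0.2309]
tool_rot: [0.725, 0.689, -0.0, -0.001]
wrist_force: [-0.9, 0.4, -0.6]
width: 0.0426
```

```bash
python3 - <<'E'
from h import *
shot('wrist','w1');s=get_state();print(s['t'],s['tool_pos'],s['tool_rot'],s['width'])
E
```

```text
3.45 [ 0.5776287  -0.19698421  0.23160087] [ 7.24914186e-01  6.88839164e-01  1.70496646e-04 -1.17556920e-05] 0.04274443721808654
```

View pics/w1.png

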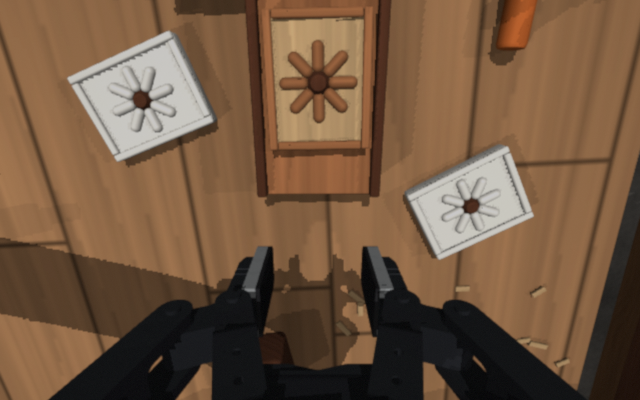

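The wrist picture shows the wood panel on the ledge with its -y edge at row 150 (columns 272–372). The rail ends are at (262,197) and (375,197). The white panels lie off to both sides, and the chisel handle is at (515,25).

```bash
python3 - <<'E'
from h import *
st=np.array([.5901,.0367]);c,s=np.cos(-.0519),np.sin(-.0519);Rm=np.array([[c,-s],[s,c]])
loc=lambda p:((p[:2]-st)@Rm*1e3).round(1)
for nm,p,z in(('railL',(262,196),.055),('railR',(375,196),.055),('pL',(272,150),.065),('pR',(372,149),.065),('pTL',(264,9),.065),('pTR',(373,8),.065),('railLtop',(252,0),.055),('railRtop',(383,0),.055)): print(nm,loc(ray('w1',*p,z)),ray('w1',*p,z).round(4))
print('tcp',loc(get_state()['tool_pos']))
E
```

```text
railL [ -57.5 -260.2] [ 0.5192 -0.2202  0.055 ]
railR [  58.6 -260.2] [ 0.6351 -0.2262  0.055 ]
pL [ -43.8 -210.7] [ 0.5354 -0.1714  0.065 ]
pR [  51.3 -209.7] [ 0.6304 -0.1754  0.065 ]
pTL [-45.3 -91.8] [ 0.5401 -0.0527  0.065 ]
pTR [ 45.8 -91.1] [ 0.6311 -0.0566  0.065 ]
railLtop [-56.7 -83. ] [ 0.5291 -0.0433  0.055 ]
railRtop [ 55.5 -83. ] [ 0.6412 -0.0491  0.055 ]
tcp [  -0.3 -234. ]
```

>>> {"fn": "arm_command", "kwargs": {
  "commands": [
    [[0,0,0.04],0],
    [[0,0,0.04],0],
    [[0,0,0.04],0],
    [[0,0,0.03],0],
    [[0,0,0.015],0],
    [[0,0,0.01],0],
    [[0,0,0.006],0],
    [[0,0,0],0]
  ]
}}

```text
t: 4.45
tool_pos: [0.5781, -0.1978, 0.0507]
tool_rot: [0.725, 0.689, 0.0, 0.0]
wrist_force: [0.0, -0.2, 0.6]
width: 0.0428
```

>>> {"fn": "arm_command", "kwargs": {
  "commands": [
    [[0.006,0,0],0],
    [[0.006,0,0],0],
    [[0.008,0,0],0],
    [[0.01,0,0],0],
    [[0.01,0,0],0],
    [[0.01,0,0],0],
    [[0.01,0,0],0],
    [[0.01,0,0],0],
    [[0.01,0,0],0],
    [[0.01,0,0],0],
    [[0.01,0,0],0],
    [[0.01,0,0],0],
    [[0.01,0,0],0],
    [[0.01,0,0],0],
    [[0.008,0,0],0],
    [[0.004,0,0],0],
    [[0,0,0],0]
  ]
}}

```text
t: 6.58
tool_pos: [0.585, -0.0553, 0.0499]
tool_rot: [0.725, 0.689, 0.0, -0.001]
wrist_force: [0.1, 0.3, 0.3]
width: 0.043
```

>>> {"fn": "arm_command", "kwargs": {
  "commands": [
    [[0.004,0,0],0],
    [[0.004,0,0],0],
    [[0.004,0,0],0],
    [[0.003,0,0],0],
    [[0.002,0,0],0],
    [[0,0,0],0]
  ]
}}

```text
t: 7.32
tool_pos: [0.5862, -0.0387, 0.0504]
tool_rot: [0.725, 0.689, 0.0, -0.0]
wrist_force: [-0.2, -0.3, 0.3]
width: 0.0426
```

>>> {"fn": "arm_command", "kwargs": {
  "commands": [
    [[0.002,0,0],0],
    [[0.001,0,0],0],
    [[0,0,0],0]
  ]
}}

```text
t: 7.7
tool_pos: [0.5863, -0.036, 0.0504]
tool_rot: [0.725, 0.689, 0.0, 0.0]
wrist_force: [-0.0, -1.3, -0.2]
width: 0.0429
```

```bash
python3 - <<'E'
from h import *
shot('wrist','w2');s=get_state();print(s['t'],s['tool_pos'],s['wrist_force'])
E
```

```text
7.75 [ 0.58634584 -0.03600958  0.05039062] [-0.51891255 -0.55369159  0.3014966 ]
```

View pics/w2.png

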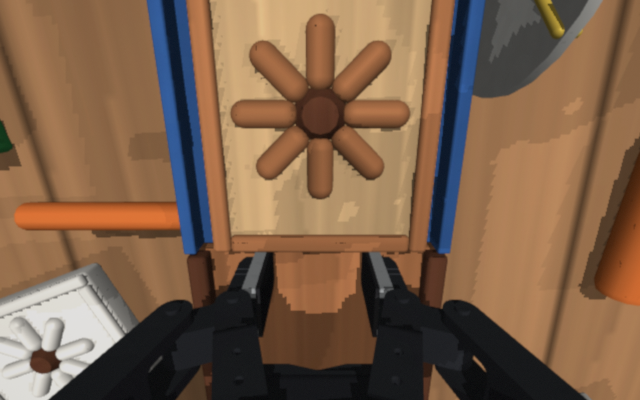

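The panel is straight in the blue cradle with its -y edge at row 250. The orange handle is on the left at row 215. I'll measure what is left of the push.

```bash
python3 - <<'E'
from h import *
st=np.array([.5901,.0367]);c,s=np.cos(-.0519),np.sin(-.0519);Rm=np.array([[c,-s],[s,c]])
loc=lambda p:((p[:2]-st)@Rm*1e3).round(1)
for p,z in(((225,250),.0635),((415,250),.0635),((320,115),.0675),((192,253),.0555),((443,250),.0555),((25,215),.05),((180,216),.05)): print(p,loc(ray('w2',*p,z)),ray('w2',*p,z).round(4))
print(loc(get_state()['tool_pos']))
P=pts('w2')
for v in (205,210,215,220,225): print(v,[P[v,u].round(4).tolist() for u in(60,120,160)])
E
```

```text
(225, 250) [-41.3 -60.2] [ 0.5457 -0.0213  0.0635]
(415, 250) [ 42.9 -60.2] [ 0.6299 -0.0256  0.0635]
(320, 115) [ 0.6 -1.5] [0.5906 0.0352 0.0675]
(192, 253) [-59.5 -66. ] [ 0.5272 -0.0262  0.0555]
(443, 250) [ 58.8 -64.5] [ 0.6455 -0.0307  0.0555]
(25, 215) [-138.1  -48.9] [ 0.4496 -0.005   0.05  ]
(180, 216) [-65.2 -49.4] [ 0.5224 -0.0093  0.05  ]
[  0.  -72.8]
205 [[0.4637, -0.0024, 0.0455], [0.4922, -0.0041, 0.045], [0.5116, -0.005, 0.0452]]
210 [[nan, nan, nan], [0.4936, -0.0055, 0.0481], [0.5132, -0.0061, 0.0492]]
215 [[0.4656, -0.0061, 0.0495], [0.4938, -0.0076, 0.0493], [0.5127, -0.0086, 0.0493]]
220 [[0.4656, -0.0083, 0.0503], [0.4943, -0.0095, 0.051], [0.5125, -0.0109, 0.0497]]
225 [[0.4649, -0.0108, 0.0504], [0.4931, -0.0123, 0.0501], [0.5121, -0.0134, 0.05]]
```

>>> {"fn": "arm_command", "kwargs": {
  "commands": [
    [[0.002,0,0],0],
    [[0.001,0,0],0],
    [[0,0,0],0]
  ]
}}

```text
t: 8.12
tool_pos: [0.5866, -0.0339, 0.0504]
tool_rot: [0.725, 0.688, -0.0, 0.001]
wrist_force: [0.5, -5.8, 0.4]
width: 0.0425
```

>>> {"fn": "arm_command", "kwargs": {
  "commands": [
    [[0.001,0,0],0],
    [[0,0,0],0]
  ]
}}

```text
t: 8.38
tool_pos: [0.5867, -0.0338, 0.0505]
tool_rot: [0.725, 0.688, -0.001, 0.001]
wrist_force: [1.1, -9.3, 0.2]
width: 0.0427
```

>>> {"fn": "arm_command", "kwargs": {
  "commands": [
    [[-0.008,0,0],0],
    [[-0.008,0,0],0],
    [[0,0,-0.04],0],
    [[0,0,-0.05],0],
    [[0,0,-0.05],0],
    [[0.018,-0.05,0],0],
    [[0.019,-0.055,0],0],
    [[0,0,0],10],
    [[0,0,0],10],
    [[0,0,0],10],
    [[0,0,0],10],
    [[0,0,0],10],
    [[0,0,0],10],
    [[0,0,0],10],
    [[0,0,0],10],
    [[0,0,0],10],
    [[0,0,0],0],
    [[0,0,0],0]
  ]
}}

```text
t: 10.62
tool_pos: [0.4827, -0.0056, 0.1903]
tool_rot: [1.0, -0.024, -0.0, -0.0]
wrist_force: [0.3, -0.3, 0.1]
width: 0.0426
```

```bash
python3 - <<'E'
from h import *
shot('wrist','w3');s=get_state();print(s['t'],s['tool_pos'],s['tool_rot'],s['joints'].round(2))
st=np.array([.5901,.0367]);c,s_=np.cos(-.0519),np.sin(-.0519);Rm=np.array([[c,-s_],[s_,c]])
print(((s['tool_pos'][:2]-st)@Rm*1e3).round(1))
# panel/stop from depth+colour
P=pts('w3');f=load('w3')['frame'].astype(int)
L=(P[...,:2]-st)@Rm*1e3
print(R.from_quat(s['tool_rot']).as_matrix().round(3))
m=(f[...,2]>180)&(f[...,1]<140)&(f[...,0]<60)&(P[...,2]<.06)
q=L[m&(L[...,0]<-65)&(L[...,0]>-150)];print('handle',len(q),np.nanmedian(q,0),np.nanpercentile(q,[2,98],0))
E
```

```text
10.675 [ 0.48266816 -0.00563227  0.19026773] [ 9.99699568e-01 -2.45103224e-02 -1.93359135e-05 -1.32435732e-04] [-0.09 -0.05  1.59  0.    1.61  1.53]
[-105.1  -47.8]
[[ 0.999 -0.049 -0.   ]
 [-0.049 -0.999  0.   ]
 [-0.    -0.    -1.   ]]
handle 776 [-101.53932817  -50.25595377] [[-141.09295279  -54.40149917]
 [ -66.9728825   -46.45235121]]
```

View pics/w3.png

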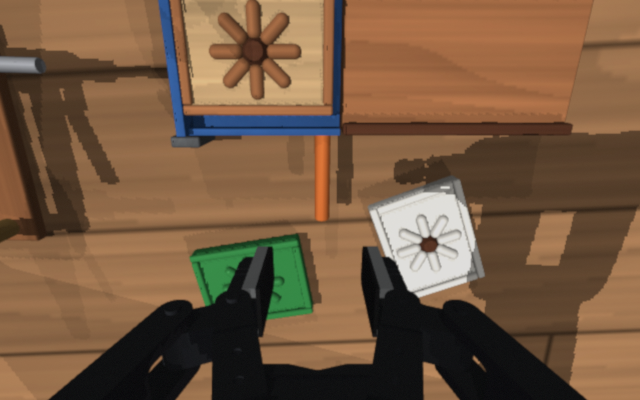

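The handle at column 322 lies midway between the open fingers. The panel sits against the stop end of the cradle, at left. Lowering onto the handle.

>>> {"fn": "arm_command", "kwargs": {
  "commands": [
    [[0,0.002,0.04],0],
    [[0,0,0.04],0],
    [[0,0,0.04],0],
    [[0,0,0.03],0],
    [[0,0,0.016],0],
    [[0,0,0],0],
    [[0,0,0],0]
  ]
}}

```text
t: 11.55
tool_pos: [0.4836, -0.0077, 0.0257]
tool_rot: [1.0, -0.026, 0.001, 0.0]
wrist_force: [-0.5, -0.1, -0.5]
width: 0.043
```

>>> {"fn": "arm_command", "kwargs": {
  "commands": [
    [[0,0,0],0],
    [[0,0,0],0],
    [[0,0,0],0],
    [[0,0,0],0],
    [[0,0,0],0]
  ],
  "claw": 1,
  "squeeze": 30
}}

```text
t: 12.18
tool_pos: [0.4832, -0.0097, 0.0255]
tool_rot: [1.0, -0.026, 0.001, 0.002]
wrist_force: [-2.2, -8.7, 3.9]
width: 0.0128
```

>>> {"fn": "arm_command", "kwargs": {
  "commands": [
    [[0,0.0015,0],0],
    [[0,-0.0004,-0.0052],0],
    [[0,-0.0006,-0.0052],0],
    [[0,-0.0008,-0.0052],0],
    [[0,-0.001,-0.0051],0],
    [[0,-0.0013,-0.0051],0],
    [[0,-0.0015,-0.005],0]
  ]
}}

```text
t: 13.05
tool_pos: [0.4833, -0.0051, 0.0546]
tool_rot: [1.0, -0.026, 0.001, 0.002]
wrist_force: [7.2, -9.7, -9.1]
width: 0.0127
```

>>> {"fn": "arm_command", "kwargs": {
  "commands": [
    [[0,-0.0017,-0.005],0],
    [[0,-0.0019,-0.0049],0],
    [[0,-0.0021,-0.0048],0],
    [[0,-0.0024,-0.0047],0],
    [[0,-0.0026,-0.0046],0],
    [[0,-0.0027,-0.0045],0]
  ]
}}

```text
t: 13.8
tool_pos: [0.4839, 0.0068, 0.0837]
tool_rot: [1.0, -0.027, 0.001, 0.003]
wrist_force: [4.6, -17.2, -3.1]
width: 0.0128
```

>>> {"fn": "arm_command", "kwargs": {
  "commands": [
    [[0,-0.0029,-0.0043],0],
    [[0,-0.0031,-0.0042],0],
    [[0,-0.0033,-0.0041],0],
    [[0,-0.0035,-0.0039],0],
    [[0,-0.0036,-0.0038],0],
    [[0,-0.0038,-0.0036],0],
    [[0,0,0],0],
    [[0,0,0],0]
  ]
}}

```text
t: 14.8
tool_pos: [0.485, 0.0257, 0.1096]
tool_rot: [1.0, -0.027, 0.001, 0.004]
wrist_force: [-5.6, -21.8, 11.1]
width: 0.0129
```

```bash
cat > tilt.py <<'E'
from h import *
import sys
st=np.array([.5901,.0367]);c,s_=np.cos(-.0519),np.sin(-.0519);Rm=np.array([[c,-s_],[s_,c]])
fn=sys.argv[1]
for cam in('scene','side'):
    shot(cam,cam+fn);P=pts(cam+fn);f=load(cam+fn)['frame'].astype(int)
    L=np.dstack([(P[...,:2]-st)@Rm,P[...,2]])*1e3
    inb=(abs(L[...,0])<70)&(L[...,1]>-70)&(L[...,1]<85)&(L[...,2]>38)
    for nm,m in(('blue',(f[...,0]>f[...,2]*1.8)&(f[...,0]>60)),('panel',(f[...,2]>170)&(f[...,1]>135)&(f[...,0]>70)&(f[...,0]<f[...,1]))):
        q=L[inb&m]
        if len(q)<15: continue
        p=np.polyfit(q[:,1],q[:,2],1);print(cam,nm,len(q),'y',np.percentile(q[:,1],[2,98]).round(0),'z',np.percentile(q[:,2],[2,98]).round(0),'slope deg',np.degrees(np.arctan(p[0])).round(1))
s=get_state();l=(s['tool_pos'][:2]-st)@Rm*1e3;g=s['tool_pos'][2]*1e3+19
print('t',s['t'],'grasp',l.round(1),g,'angle',np.degrees(np.arctan2(g-37,70-l[1])).round(1)-2.9,s['width'])
E
python3 tilt.py A
```

```text
scene blue 266 y [-29.  84.] z [ 54. 137.] slope deg -35.2
scene panel 182 y [-1. 69.] z [ 64. 132.] slope deg -42.7
side blue 118 y [-32.   1.] z [116. 141.] slope deg -29.4
side panel 200 y [-22.  74.] z [ 67. 355.] slope deg -43.0
t 14.9 grasp [-104.4  -16.4] 128.61052418556778 angle 43.800000000000004 0.013092913492763756
```

Panel slope reads 43° in both cameras. I'll take out the radial strain and add about 2°.

>>> {"fn": "arm_command", "kwargs": {
  "commands": [
    [[0,0,-0.0025],0],
    [[0,-0.001,-0.0025],0],
    [[0,0,0],0],
    [[0,0,0],0]
  ]
}}

```text
t: 15.4
tool_pos: [0.485, 0.0288, 0.113]
tool_rot: [1.0, -0.026, 0.001, 0.002]
wrist_force: [0.8, -11.8, -0.8]
width: 0.0124
```

```bash
python3 tilt.py B
```

```text
scene blue 259 y [-26.  85.] z [ 53. 142.] slope deg -36.6
scene panel 157 y [ 2. 70.] z [ 62. 133.] slope deg -43.9
side blue 110 y [-29.   3.] z [123. 144.] slope deg -32.0
side panel 180 y [-23.  77.] z [ 65. 148.] slope deg -45.7
t 15.5 grasp [-104.5  -13.4] 131.99258191918614 angle 45.800000000000004 0.012945365132948737
```

>>> {"fn": "arm_command", "kwargs": {
  "commands": [
    [[0,0,0],0],
    [[0,0,0],0],
    [[0,0,0],0]
  ],
  "claw": 0
}}

```text
t: 15.88
tool_pos: [0.4845, 0.0314, 0.1125]
tool_rot: [1.0, -0.026, -0.0, -0.0]
wrist_force: [0.5, 0.5, 0.2]
width: 0.0427
```

>>> {"fn": "arm_command", "kwargs": {
  "commands": [
    [[0,0,-0.03],0],
    [[0,0,-0.04],0],
    [[0,0,-0.03],0],
    [[0,-0.05,0],0],
    [[0,-0.05,0],0],
    [[0,-0.05,0],0],
    [[0.005,-0.05,0],0],
    [[0.005,-0.05,0],0],
    [[0.005,-0.03,0],0],
    [[0,0,0],0],
    [[0,0,0],0]
  ],
  "claw": -1
}}

```text
t: 17.25
tool_pos: [0.5139, 0.3094, 0.2123]
tool_rot: [1.0, -0.026, -0.0, 0.0]
wrist_force: [-0.0, 0.5, 0.2]
width: 0.085
```

```bash
python3 tilt.py C; python3 - <<'E'
from h import *
shot('wrist','w4');s=get_state();print(s['tool_pos'],s['tool_rot'],s['joints'].round(2))
E
```

```text
scene blue 221 y [-26.  85.] z [ 53. 141.] slope deg -36.6
scene panel 162 y [ 2. 70.] z [ 62. 133.] slope deg -44.6
side blue 186 y [-28.  80.] z [ 52. 142.] slope deg -38.9
side panel 208 y [-16.  77.] z [ 65. 147.] slope deg -36.2
t 17.35 grasp [-90.  267.9] 231.7135765823273 angle 132.6 0.08511511838736666
[0.51417454 0.30895532 0.21282483] [ 9.99649688e-01 -2.64663427e-02  1.62160130e-04 -8.93505209e-05] [ 0.48  0.27  1.2  -0.    1.68  2.1 ]
```

View pics/w4.png

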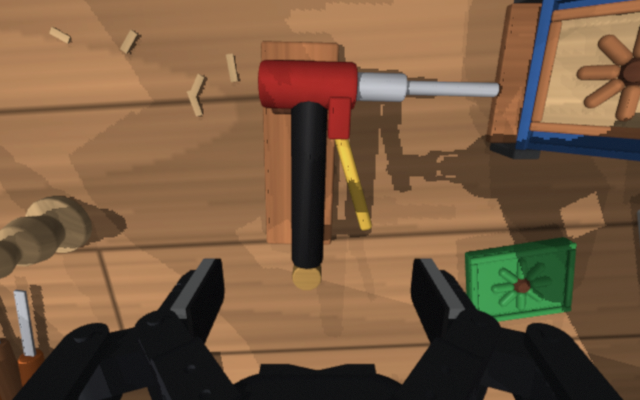

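The picture shows the black grip at columns 292–325 (rows 105–265), the red head at (305,85), and the yellow trigger from (343,140) to (364,230). The figure is at the lower left and the cradle still tipped at upper right. I'll work out the offsets.

```bash
python3 - <<'E'
from h import *
from fit import fit
s=get_state();T=R.from_quat(s['tool_rot']).as_matrix();t=s['tool_pos']
f=load('w4')['frame'].astype(int)
for v in(150,170,190,210,225):
    r=f[v];yl=np.where((r[:,2]>140)&(r[:,1]>120)&(r[:,0]<90))[0];yl=yl[(yl>320)&(yl<400)]
    bk=np.where(r.max(-1)<55)[0];bk=bk[(bk>280)&(bk<335)]
    a=[ray('w4',u,v,z) for u,z in((bk.min(),.1),(bk.max()+1,.1),(yl.min(),.111),(yl.max()+1,.111))]
    print(v,bk.min(),bk.max(),yl.min(),yl.max(),[((q-t)@T*1e3)[:2].round(1).tolist() for q in a])
obs=[('w4',np.array(p),q) for p,q in(((307,278),(-150,0,117)),((500,89),None),((371,229),(-107,-53,111)))if q]
# grip axis line
g0=(ray('w4',292,150,.1)+ray('w4',326,150,.1))/2;print('pipe tool',((ray('w4',307,278,.117)-t)@T*1e3).round(1),'head',((ray('w4',259,85,.1)-t)@T*1e3).round(1),((ray('w4',308,60,.1)-t)@T*1e3).round(1),((ray('w4',308,108,.1)-t)@T*1e3).round(1))
P=pts('w4')
for p in((308,150),(308,240),(355,190),(307,278),(305,85)): print(p,P[p[1],p[0]].round(4))
E
```

```text
150 292 325 338 349 [[32.9, -20.0], [32.9, 6.8], [35.0, 15.5], [35.0, 24.6]]
170 292 324 343 355 [[16.7, -20.4], [16.7, 6.1], [19.5, 19.7], [19.5, 29.7]]Traceback (most recent call last):
  File "<stdin>", line 8, in <module>
    return umr_minimum(a, axis, None, out, keepdims, initial, where)
ValueError: zero-size array to reduction operation minimum which has no identity
```

```bash
python3 - <<'E'
from h import *
s=get_state();T=R.from_quat(s['tool_rot']).as_matrix();t=s['tool_pos'];f=load('w4')['frame'].astype(int)
L=lambda u,v,z:((ray('w4',u,v,z)-t)@T*1e3)[:2].round(1).tolist()
for v in(190,205,220):
    r=f[v];m=(r[:,2]-r[:,0]>80)&(r[:,1]-r[:,0]>60);yl=np.where(m)[0];yl=yl[(yl>330)&(yl<390)]
    print(v,yl.min(),yl.max(),L(yl.min(),v,.111),L(yl.max()+1,v,.111))
for v in(200,230,255): print('grip',v,L(292,v,.1),L(323,v,.1))
print('pipe',L(307,278,.117),'head',L(310,62,.1),L(310,108,.1),'nozzle',L(500,89,.1),'trig tip',L(364,233,.111))
E
```

```text
Traceback (most recent call last):
ValueError: zero-size array to reduction operation minimum which has no identity
```

```bash
python3 - <<'E'
from h import *
s=get_state();T=R.from_quat(s['tool_rot']).as_matrix();t=s['tool_pos'];f=load('w4')['frame'].astype(int)
L=lambda u,v,z:((ray('w4',u,v,z)-t)@T*1e3)[:2].round(1).tolist()
print(f[205,345:376].tolist())
for v,a,b in((190,349,360),(220,356,369)): print('yel',v,L(a,v,.111),L(b,v,.111))
for v in(200,230,255): print('grip',v,L(292,v,.1),L(323,v,.1))
print('pipe',L(307,278,.117),'head',L(310,62,.1),L(310,108,.1),'nozzle',L(500,89,.1),'trig tip',L(364,233,.111))
E
```

```text
[[45, 67, 91], [42, 62, 85], [42, 62, 84], [42, 62, 84], [43, 63, 84], [42, 62, 85], [42, 62, 83], [41, 62, 84], [37, 64, 83], [28, 71, 89], [29, 81, 100], [32, 85, 106], [32, 88, 109], [34, 90, 111], [33, 89, 111], [33, 90, 111], [34, 91, 113], [32, 90, 112], [33, 89, 110], [34, 87, 107], [30, 80, 99], [34, 71, 90], [38, 62, 83], [42, 62, 84], [42, 62, 84], [44, 64, 86], [52, 75, 103], [62, 91, 124], [70, 101, 137], [78, 113, 153], [79, 114, 155]]
yel 190 [3.4, 24.8] [3.4, 33.4]
yel 220 [-22.1, 31.3] [-22.1, 41.8]
grip 200 [-8.8, -21.0] [-8.8, 4.7]
grip 230 [-36.0, -21.6] [-36.0, 4.8]
grip 255 [-60.0, -22.2] [-60.0, 5.0]
pipe [-72.3, -8.7] head [97.2, -5.4] [64.9, -5.6] nozzle [78.6, 135.6] trig tip [-33.6, 38.3]
```

>>> {"fn": "arm_command", "kwargs": {
  "commands": [
    [[-0.002,0.004,0],0],
    [[0,0,0.03],0],
    [[0,0,0.03],0],
    [[0,0,0.03],0],
    [[0,0,0.025],0],
    [[0,0,0.019],0],
    [[0,0,0],0],
    [[0,-0.004,0],0],
    [[0,0,0],0]
  ]
}}

```text
t: 18.52
tool_pos: [0.5127, 0.3107, 0.08]
tool_rot: [1.0, -0.026, 0.001, -0.001]
wrist_force: [0.3, -0.8, 0.4]
width: 0.0852
```

```bash
python3 - <<'E'
from h import *
shot('wrist','w5');s=get_state();print(s['t'],s['tool_pos'],s['wrist_force'])
E
```

```text
18.575 [0.51257316 0.31046549 0.0797054 ] [ 0.41764478 -0.20336966  0.03156816]
```

View pics/w5.png

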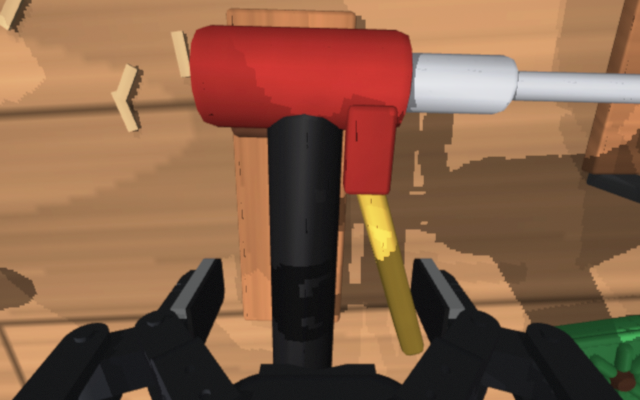

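The fingers straddle the grip (column 305) and the trigger (column 395), the right finger just clear of the trigger. Squeezing.

>>> {"fn": "arm_command", "kwargs": {
  "commands": [
    [[0,0.0005,0],0],
    [[0,0,0],0],
    [[0,0,0],0],
    [[0,0,0],0],
    [[0,0,0],0],
    [[0,0,0],0]
  ],
  "claw": 1,
  "squeeze": 50
}}

```text
t: 19.32
tool_pos: [0.5123, 0.31, 0.0797]
tool_rot: [1.0, -0.026, 0.001, -0.001]
wrist_force: [-1.5, 0.3, 5.7]
width: 0.04
```

Opening is 40 mm. The reading ran about 1.5 mm low on the 14 mm bar too, so this matches the 42 mm of full squeeze. Holding.

>>> {"fn": "arm_command", "kwargs": {
  "commands": [
    [[0,0,0],0],
    [[0,0,0],0],
    [[0,0,0],0],
    [[0,0,0],0],
    [[0,0,0],0],
    [[0,0,0],0],
    [[0,0,0],0],
    [[0,0,0],0],
    [[0,0,0],0],
    [[0,0,0],0],
    [[0,0,0],0],
    [[0,0,0],0],
    [[0,0,0],0]
  ]
}}

```text
t: 20.95
tool_pos: [0.5124, 0.31, 0.0798]
tool_rot: [1.0, -0.026, 0.001, -0.001]
wrist_force: [-2.0, -0.1, 5.7]
width: 0.0403
```

```bash
python3 - <<'E'
from h import *
shot('wrist','w6');s=get_state();print(s['t'],s['width'],s['wrist_force'],s['tool_pos'])
f=load('w6')['frame'].astype(int);r=f[:,:,:];m=(r[...,2]-r[...,0]>50)&(r[...,1]-r[...,0]>35)&(r[...,2]-r[...,1]<45)
v,u=np.where(m[150:380,300:450]);print('yellow slope',np.degrees(np.arctan(np.polyfit(v,u,1)[0])).round(1),len(v))
f=load('w5')['frame'].astype(int);r=f;m=(r[...,2]-r[...,0]>50)&(r[...,1]-r[...,0]>35)&(r[...,2]-r[...,1]<45)
v,u=np.where(m[150:380,300:450]);print('before',np.degrees(np.arctan(np.polyfit(v,u,1)[0])).round(1),len(v))
cv2.imwrite('pics/w6c.png',load('w6')['frame'][100:400,180:480])
E
```

```text
21.0 0.04011047293803045 [-2.22826238 -0.45602574  5.10002543] [0.51234587 0.31000478 0.07976746]
yellow slope -3.2 4718
before 12.8 4648
```

View pics/w6c.png

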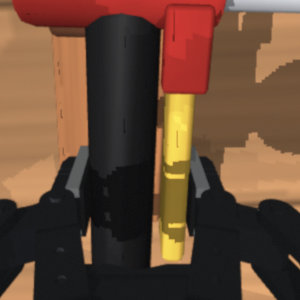

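The trigger is now parallel to and against the grip: it turned about 16°, from 12.8° to -3.2° in the picture. Held over 1.6 s. Releasing and going back to the handle.

>>> {"fn": "arm_command", "kwargs": {
  "commands": [
    [[0,0,0],0],
    [[0,0,0],0],
    [[0,0,0],0],
    [[0,0,0],0],
    [[0,0.004,0],0],
    [[0,0,0],0],
    [[0,0,-0.03],0],
    [[0,0,-0.03],0],
    [[0,0,-0.04],0],
    [[0,0,-0.035],0],
    [[0,0,0],0]
  ],
  "claw": -1
}}

```text
t: 22.38
tool_pos: [0.5129, 0.3062, 0.2175]
tool_rot: [1.0, -0.026, 0.003, -0.002]
wrist_force: [-0.5, -0.4, -0.5]
width: 0.0858
```

>>> {"fn": "arm_command", "kwargs": {
  "commands": [
    [[-0.003,0.05,0],0],
    [[-0.003,0.05,0],0],
    [[-0.003,0.05,0],0],
    [[-0.004,0.05,0],0],
    [[0,0.05,0],0],
    [[0,0.026,0],0],
    [[0,0,0],0],
    [[0,0,0],0]
  ],
  "claw": 0
}}

```text
t: 23.38
tool_pos: [0.4844, 0.0312, 0.2129]
tool_rot: [1.0, -0.026, -0.0, -0.0]
wrist_force: [0.8, 0.1, -0.3]
width: 0.0427
```

```bash
python3 tilt.py D; python3 - <<'E'
from h import *
shot('wrist','w7');s=get_state();print(s['tool_pos'])
a=load('sideD')['frame'][135:275,215:395];b=load('w7')['frame']
cv2.imwrite('pics/D.png',cv2.hconcat([cv2.resize(a,(386,300)),cv2.resize(b[:,:],(414,300))]))
E
```

```text
scene blue 259 y [-26.  84.] z [ 52. 140.] slope deg -36.8
scene panel 176 y [ 2. 71.] z [ 64. 133.] slope deg -43.6
side blue 184 y [-28.  82.] z [ 53. 142.] slope deg -38.9
side panel 198 y [-22.  73.] z [ 66. 149.] slope deg -50.2
t 23.475 grasp [-105.2  -10.6] 232.10965827695247 angle 64.69999999999999 0.042980918925500884
[0.48453816 0.03152458 0.213186  ]
```

View pics/D.png

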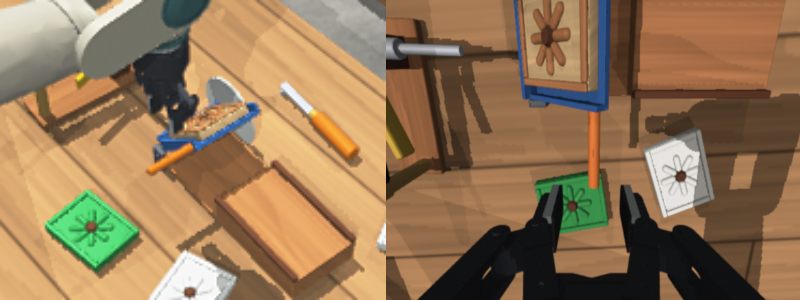

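The cradle is still tipped with the panel in it, and the handle is between the fingers. Lowering, gripping and bringing it down along the reverse arc.

>>> {"fn": "arm_command", "kwargs": {
  "commands": [
    [[0,0.0025,0.03],0],
    [[0,0,0.03],0],
    [[0,0,0.025],0],
    [[0,0,0.015],0],
    [[0,0,0],0]
  ]
}}

```text
t: 24.15
tool_pos: [0.484, 0.0284, 0.1127]
tool_rot: [1.0, -0.026, -0.001, -0.0]
wrist_force: [0.2, 0.7, -0.2]
width: 0.0426
```

>>> {"fn": "arm_command", "kwargs": {
  "commands": [
    [[0,0,0],0],
    [[0,0,0],0],
    [[0,0,0],0],
    [[0,0,0],0]
  ],
  "claw": 1,
  "squeeze": 30
}}

```text
t: 24.65
tool_pos: [0.4851, 0.0282, 0.1145]
tool_rot: [1.0, -0.026, 0.001, -0.0]
wrist_force: [1.1, 2.6, 4.6]
width: 0.0127
```

>>> {"fn": "arm_command", "kwargs": {
  "commands": [
    [[0,0.0038,0.0036],0],
    [[0,0.0036,0.0038],0],
    [[0,0.0035,0.0039],0],
    [[0,0.0033,0.0041],0],
    [[0,0.0031,0.0042],0],
    [[0,0.0029,0.0043],0]
  ]
}}

```text
t: 25.4
tool_pos: [0.4841, 0.0085, 0.0902]
tool_rot: [1.0, -0.026, 0.001, -0.001]
wrist_force: [1.2, 5.4, 5.7]
width: 0.0126
```

>>> {"fn": "arm_command", "kwargs": {
  "commands": [
    [[0,0.0027,0.0045],0],
    [[0,0.0026,0.0046],0],
    [[0,0.0024,0.0047],0],
    [[0,0.0021,0.0048],0],
    [[0,0.0019,0.0049],0],
    [[0,0.0017,0.005],0]
  ]
}}

```text
t: 26.15
tool_pos: [0.4834, -0.0048, 0.0616]
tool_rot: [1.0, -0.026, 0.001, -0.001]
wrist_force: [1.7, 7.1, 5.1]
width: 0.0126
```

>>> {"fn": "arm_command", "kwargs": {
  "commands": [
    [[0,0.0015,0.005],0],
    [[0,0.0013,0.0051],0],
    [[0,0.001,0.0051],0],
    [[0,0.0008,0.0052],0],
    [[0,0.0006,0.0052],0],
    [[0,0,0],0]
  ]
}}

```text
t: 26.9
tool_pos: [0.4831, -0.0097, 0.0355]
tool_rot: [1.0, -0.026, 0.001, -0.001]
wrist_force: [5.0, 6.5, -0.0]
width: 0.0128
```

>>> {"fn": "arm_command", "kwargs": {
  "commands": [
    [[0,0.0003,0.0035],0],
    [[0,0.0002,0.003],0],
    [[0,0,0.002],0],
    [[0,0,0],0]
  ]
}}

```text
t: 27.4
tool_pos: [0.4844, -0.01, 0.0326]
tool_rot: [1.0, -0.026, 0.002, -0.001]
wrist_force: [-17.1, 10.6, 41.6]
width: 0.0127
```

>>> {"fn": "arm_command", "kwargs": {
  "commands": [
    [[0,0,0.0015],0],
    [[0,0,0.001],0],
    [[0,0,0],0]
  ]
}}

```text
t: 27.78
tool_pos: [0.4856, -0.0101, 0.0309]
tool_rot: [1.0, -0.025, 0.004, -0.001]
wrist_force: [-13.7, 10.0, 42.5]
width: 0.0127
```

The vertical force jumped to about 42 N, which suggests the bottom stop. I'll release and measure the tilt.

>>> {"fn": "arm_command", "kwargs": {
  "commands": [
    [[0,0,-0.004],0],
    [[0,0,0],0]
  ]
}}

```text
t: 28.02
tool_pos: [0.4854, -0.01, 0.0313]
tool_rot: [1.0, -0.026, 0.004, -0.001]
wrist_force: [4.0, 9.2, 12.7]
width: 0.0126
```

>>> {"fn": "arm_command", "kwargs": {
  "commands": [
    [[0,0,0],0],
    [[0,0,0],0],
    [[0,0,0],0],
    [[0,0,-0.02],0],
    [[0,0,-0.04],0],
    [[0,0,-0.05],0],
    [[0,0,-0.05],0],
    [[-0.03,0,0],0],
    [[-0.02,0,0],0],
    [[0,0,0],0],
    [[0,0,0],0]
  ],
  "claw": 0
}}

```text
t: 29.4
tool_pos: [0.4328, -0.0087, 0.1883]
tool_rot: [1.0, -0.026, -0.0, -0.0]
wrist_force: [0.0, -0.3, 0.8]
width: 0.0424
```

```bash
python3 tilt.py E; python3 - <<'E'
from h import *
shot('wrist','w8');s=get_state();print(s['tool_pos'])
st=np.array([.5901,.0367]);c,s_=np.cos(-.0519),np.sin(-.0519);Rm=np.array([[c,-s_],[s_,c]])
P=pts('w8');f=load('w8')['frame'].astype(int);L=np.dstack([(P[...,:2]-st)@Rm,P[...,2]])*1e3
m=(f[...,2]>100)&(f[...,2]-f[...,0]>80)&(f[...,1]<.6*f[...,2])&(L[...,0]<-65)&(L[...,0]>-142)&(abs(L[...,1]+50)<25)&(L[...,2]>30)
q=L[m];print('handle',len(q),np.median(q,0).round(1),'top z',np.percentile(q[:,2],[50,90]).round(1))
m=(f[...,0]>f[...,2]*1.8)&(f[...,0]>60)&(abs(L[...,0])<70)&(L[...,2]>40);q=L[m]
for a in(-65,-30,0,30,55):
    k=q[(q[:,1]>=a)&(q[:,1]<a+12)]
    if len(k)>5: print('blue y',a,'z pct',np.percentile(k[:,2],[10,50,95]).round(1))
a=load('sceneE')['frame'][150:260,230:400]
cv2.imwrite('pics/E.png',cv2.hconcat([cv2.resize(a,(400,259),interpolation=cv2.INTER_CUBIC),cv2.resize(load('w8')['frame'],(400,259))]))
E
```

```text
scene blue 199 y [-64.  67.] z [40. 67.] slope deg 3.9
scene panel 245 y [-50.  47.] z [52. 67.] slope deg 0.6
side blue 245 y [-65.  69.] z [39. 66.] slope deg 5.9
side panel 545 y [-58.  57.] z [54. 69.] slope deg -0.0
t 29.5 grasp [-154.6  -53.5] 207.23168018290937 angle 51.1 0.04292524907580915
[ 0.43286508 -0.00867653  0.18822291]
handle 1373 [-101.4  -51.5   49.6] top z [49.6 50.9]
blue y -65 z pct [43.3 44.4 56.7]
blue y -30 z pct [43.6 44.8 56.9]
blue y 0 z pct [43.4 44.9 56.9]
blue y 30 z pct [43.6 45.  56.9]
blue y 55 z pct [56.8 64.2 65.4]
```

View pics/E.png

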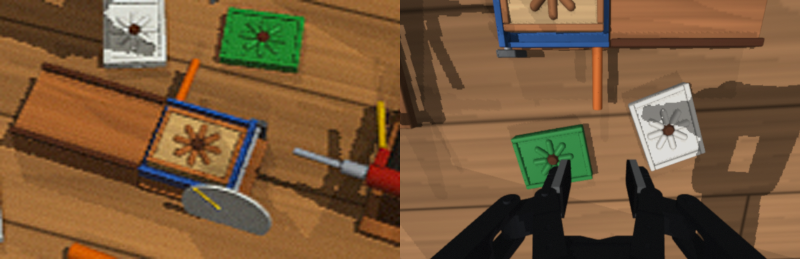

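The picture shows the cradle level with the panel in it at its stop end, and the trigger released. One numeric check of the gap at the stop.

```bash
python3 - <<'E'
from h import *
st=np.array([.5901,.0367]);c,s_=np.cos(-.0519),np.sin(-.0519);Rm=np.array([[c,-s_],[s_,c]])
for n in('sideE','w8','sceneE'):
    P=pts(n);f=load(n)['frame'].astype(int);L=np.dstack([(P[...,:2]-st)@Rm,P[...,2]])*1e3
    notblue=f[...,2]>f[...,0]*1.1
    q=L[notblue&(abs(L[...,0])<42)&(L[...,2]>58)&(L[...,2]<72)&(abs(L[...,1])<85)]
    b=L[~notblue&(abs(L[...,0])<42)&(L[...,2]>58)&(L[...,1]>50)&(L[...,1]<85)]
    print(n,'panel y',np.percentile(q[:,1],[.5,99.5]).round(1),'stop y',np.percentile(b[:,1],[2,98]).round(1) if len(b)>3 else None)
E
```

```text
sideE panel y [-61.3  61.8] stop y [61.1 70.2]
w8 panel y [-58.9  60. ] stop y [60.3 67.8]
sceneE panel y [-59.7  60.5] stop y [61.  67.5]
```

Panel and stop meet at y ≈ 60–61 mm with no visible gap. The robot is clear of everything, so I'm handing in.

```bash
python3 -c "
from workcell import *
print(sign_off(), get_state()['t'])"
```

```text
the job is handed in; nothing more can be done
the job is handed in; nothing more can be done
```

The job is done and handed in, with the robot's clock at about 29.6 s of the 72 s allowed.

- **Panel:** I pushed the light wood flower panel along the ledge until it met the end stop, felt as a push of about 9 N. At the end the panel and stop meet within about 1 mm in all three cameras.
- **Tilt:** I tipped the cradle by its handle to about 45°. After I let go it read about 44.6°, and about 44° once the trigger had been released. The side camera's slope fit was unreliable with the arm in view (36° and 50°), so I went by the scene camera.
- **Trigger:** It was squeezed fully against the grip for over 1.6 s, then released. The gripper opening read 40 mm, and the reading runs about 1.5 mm low, so it matches the 42 mm for a full squeeze. The close-up showed the lever against the grip.
- **Lowering:** The cradle is back level. Its side-wall tops read 57 mm all along, and the top of the handle is at 50 mm, as it should be.

- **Forces:** The wrist force peaked at about 46 N, when the fingers pressed the handle onto the bottom stop. It was about 22 N sideways while tipping, because my arc was a few millimetres off. I saw no contact of the arm or gripper body with anything.
- **Bystanders:** I did not go near the mallet, chisel or figure, and made no separate measurement that they stayed put.

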